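# Draw a marble with the sprung dispenser

### The arm

A 6-joint arm with a two-finger parallel gripper is mounted at the origin on the work surface. World frame = base frame: x ahead of the robot, y to its left, z up, the work surface at z = 0. Lengths are in m, angles in degrees, forces in N, time in s.
With the tool pointing down it reaches from about 0.35 to 0.975 m from the base axis. Payload 7.1 kg.
Tool frame: the origin (TCP) lies at the very end of the fingers, on their centre line; the grasp point (between the pads) lies 19 mm behind it; z points along the fingers, y is the line along which they close (so a half turn about z gives the same grasp; the last joint's range is limited). The gripper opens to 88 mm and grips with 3 to 60 N. Pads are 20 mm wide; open, the fingers measure 115 mm over their backs; the gripper's body (75 mm by 178 mm) begins 61 mm behind the grasp point.
Start: joints at [-68.526, 24.242, 93.386, -0, 62.372, -1.089], TCP at [0.24, -0.577, 0.199] pointing down, gripper open.
Joint ranges: [-172.04, 172.04], [-51.8, 120.97], [4.93, 147.93], [-75.15, 255.16], [6.16, 154.13], [-145.62, 145.62]. Speed limits (degrees/s): [136.94, 136.94, 172.46, 180, 180, 180].

### API

Orientations are given as a 3x3 rotation matrix whose columns are the frame's x, y, z axes.
In Python, from rig import arm, imaging, spotter gives the robot as it stands.
- The arm moves only by the tool play_rows, never from a script. Its argument "increments" is a list of rows, each a list of 3 entries, a list of its own where there are three numbers: the shift along the tool's x, y, z in cm, then the turn, a rotation vector about the tool's x, y, z in degrees, then the finger opening in cm, from 0 to 8.78. A call has 1 to 12 rows; each row is the pose to reach, as a shift and turn from the pose commanded when the call began, along the tool's axes at that moment; what a row does not reach only later rows make up. A row lasts 1/12 s, in which the tool goes at most 41.7 mm and 7.16 degrees, less where a joint would pass 70% of its speed; a pose out of reach is approached as far as the arm can. A call with a gripper value outside its range is refused whole. The fingers move at their own pace and stop on an object; the grip force is fixed at half the most. Time passes only in rows, so rows that repeat a pose let the fingers close. It gives the time, the measured TCP pose, the force, the opening and the grip force at its end, in the units of the state.
- arm.observe(): the state, without advancing time (a new reading comes with each control period).
- imaging.camera(name): name is "scene" or "side" or "wrist"; returns a dict with "color" (400x640x3 uint8, red, green, blue), "fx", "fy", "cx", "cy" (pixels), "k1" (the pictures are not rectified: a ray, as slopes to the right and down, at radius r is drawn at 1 + k1 r^2 times it, then the intrinsics apply), "eye" and "orientation" of the camera in the world. Camera axes: x right, y down, z forward; pixel columns grow to the right and rows downward; lengths in m; the calibration is good to about 2 mm. A picture is of the moment at which its call begins. There is no depth.
- arm.hand_in(): hands the job in; it is judged then, once.
Trained networks look in a picture, given as the dict that the camera call returned (one of the last four; its "shot" number tells which), for a name from the list of things; names that differ only in an ending like _2 or _b are one class to them, and where a whole thing is asked for, a point or a joint stands for the part that bears it (a point fixed in the world has none). Each returns a list of dicts, best first, with "score" (0 to 1); they miss things now and then, are a little off and sometimes report something else, mostly with a low value. They report only what shows in the picture. A call takes as long as a camera call. They do not tell look-alikes from the thing itself.
- spotter.boxes_of(target, picture): "bbox" ([left, top, right, bottom] in pixels, round what is visible of it).
- spotter.silhouettes(target, picture): "pixels" (400x640 bool, what is visible of it) and "bbox" ([left, top, right, bottom] in pixels, round what is visible of it).
- spotter.tip_of(target, picture): "point" ([row, column] in pixels: a listed point, or the origin of a listed thing).
The state is a dict: "clock": time; "joints": joint angles; "joint_vel": joint speeds; "tau": joint torques, N m; "tcp_pos": TCP position; "ee_rot": TCP orientation; "force": force on the tool from outside, world axes, zero at the start; "wrist_torque": the same for the moment, N m; "grip_width": opening from 0.0 (shut) to 1.0 (fully open); "finger_force": force on a finger pad.
Only numpy, scipy, OpenCV 4.12 (cv2) and the standard library are available. Lean on these libraries where they do the work, as an engineer would, in place of code of your own. Each camera call takes 0.05 s, during which the arm holds its last target. There are 200 camera calls.

### The job

Draw the marble from the grey dispenser into the steel cup: hold the cup upright on the dispenser's sprung round pad with its mouth at the end of the chute, and press the pad all the way down, firmly but without ramming it, until the marble has rolled into the cup. Then stand the cup upright in the orange dish with the marble still in it and let go. Do not touch the marble, and leave the other things on the shelf where they are.

Things in the scene. Friction and masses are not known exactly. Their poses are not given: they have to be found in the camera images.
- cup: straight round stainless steel cup, open at the top: outside diameter 60 mm, height 85 mm, wall 3 mm, floor 5 mm thick, about 150 g. It starts standing upright. Origin: centre of its underside; z up towards the mouth.
- dispenser: grey plastic marble dispenser, fixed. Origin: at shelf level under the centre of its round pad; +x points from the pad back along the chute, which slopes down towards the pad and the robot. Base plate 270 x 110 x 12 mm, from 50 mm before the origin to 220 mm behind it. Chute 28 mm wide, its walls 141 mm above the shelf at the open end, 187 mm at the far end.
- pad_axis (a point): on the pad's axis, 50 mm above the shelf. The pad: black rubber-faced, flat, 68 mm across; a screw sets its unpressed top 40 to 56 mm above the shelf, and this is not reported. From there it goes 14 mm straight down to a hard stop; the spring resists with 2 N at first, 9 N just before the stop, then climbs 20 N per mm: a slow push of 10 to 15 N is plenty. A cup centred here catches the marble.
- gate_slot (a point): steel gate blade across the chute, 62 mm up from its open end, at rail height. It goes down with the pad and lets the marble go only in the last 1 to 2 mm of the pad's travel; the marble then takes about half a second to roll off the chute.
- lip (a point): open lower end of the chute, middle of its width, at the underside of a passing marble: 37 mm behind (dispenser +x) the pad's centre, 130 mm above the shelf; a 60 mm cup centred on the pad comes straight down from above with 7 mm to spare.
- marble: glass marble, 18 mm diameter, 12 g; it starts in the chute, resting against the gate. This point is on the marble's surface and turns with it; for its centre see marble_center
- marble_center (a point): centre of the marble
- dish: shallow round orange ceramic dish, flat inside: 144 mm across its rim, 16 mm high, its inner floor 6 mm above its underside and 116 mm across, 600 g. Origin: centre of its underside.
- block_tower: bystander: tower of pale wooden blocks, 75 x 75 x 150 mm, origin under its centre
- dice_tower: bystander, fixed: grey plastic dice tower, 90 x 90 x 170 mm, with a clear flap at its front foot, origin under its centre
- token_bowl: bystander: glass bowl of blue tokens, 104 mm across, 50 mm high, origin under its centre
- clip_stand: bystander: stainless steel spring clip on a thin post with a 70 mm round foot, 120 mm high, origin under the foot
- die_a: bystander: wooden die, 24 mm cube, origin under its centre
- die_b: bystander: another wooden die, 24 mm cube, origin under its centre
- pawn: bystander: dark wooden pawn, 28 mm across, 48 mm high, origin under its foot
Mind the look-alikes: they are no part of the job. Leave any brown look-alike of the cup alone.

How it is judged:
By the outcome, as a careful person would: the job done as asked, in the order asked, and still so for the second after the job is handed in, with the robot touching nothing.
It also fails if it takes over 54 s, if anything falls off the work surface, if the arm or the gripper's body presses on something with over 40 N, if the wrist force passes 120 N, or if a joint passes its speed limit or range.

## Working session

There is one attempt and no reset: what is moved stays moved. The work goes in short steps, Python scripts to look and compute and a tool call to move; the robot and the scene stay as the last step left them, time stands still between calls to the robot, and variables do not carry over. Pictures are saved under pics/ and viewed, at most 10 in all, crops included, and the job is handed in when it is done.

Besides the shell and the picture viewer there is one more tool, called after "Emit:" as a command line: name --argument value ..., lists and objects as JSON in quotes. play_rows: Moves the arm, as the interface text tells. Its arguments: {"type":"object","properties":{"increments":{"type":"array","items":{"type":"array"}}},"required":["increments"]}

```bash
mkdir -p pics; cat > h.py <<'E'
import numpy as np, cv2
from rig import arm, imaging, spotter
def ray(p,row,col):
    d=np.array([(col-p['cx'])/p['fx'],(row-p['cy'])/p['fy']]); u=d.copy()
    for _ in range(20): u=d/(1+p['k1']*(u@u))
    v=np.array(p['orientation'])@np.array([u[0],u[1],1.]); return np.array(p['eye']),v/np.linalg.norm(v)
def atz(p,row,col,z):
    e,v=ray(p,row,col); return e+v*(z-e[2])/v[2]
def proj(p,X):
    c=np.array(p['orientation']).T@(np.array(X)-np.array(p['eye'])); u=c[:2]/c[2]; u=u*(1+p['k1']*(u@u))
    return u[1]*p['fy']+p['cy'],u[0]*p['fx']+p['cx']
def tri(rs):
    A=np.zeros((3,3));b=np.zeros(3)
    for e,v in rs:
        P=np.eye(3)-np.outer(v,v);A+=P;b+=P@e
    x=np.linalg.solve(A,b); return x,[np.linalg.norm((np.eye(3)-np.outer(v,v))@(x-e)) for e,v in rs]
E
python3 - <<'E'
from h import *
np.set_printoptions(precision=4,suppress=True)
P={n:imaging.camera(n) for n in('scene','side')}
for n,p in P.items():
    cv2.imwrite(f'pics/{n}.png',p['color'][:,:,::-1]); print(n,p['eye'],p['shot'])
for t in ['cup','dish','dispenser','pad_axis','lip','gate_slot','marble_center','block_tower','dice_tower','token_bowl','clip_stand','pawn','die_a']:
    for n,p in P.items():
        for r in spotter.tip_of(t,p)[:3]:
            print(t,n,round(r['score'],2),np.round(r['point'],1),atz(p,*r['point'],{'pad_axis':.05,'lip':.13,'gate_slot':.14,'marble_center':.15,'dish':0}.get(t,0))[:2])
print(arm.observe()['ee_rot'])
E
```

```text
scene [1.2593 0.4807 0.7508] 1
side [0.3639 0.674  0.7074] 2
cup scene 0.9 [272.8 433.4] [0.445 0.378]
cup scene 0.64 [258.2 348.8] [0.5055 0.1643]
cup scene 0.56 [262.4 394. ] [0.4597 0.275 ]
cup side 0.9 [316.6 318.5] [0.4549 0.2711]
cup side 0.71 [273.8 307.8] [0.5014 0.1648]
cup side 0.65 [367.2 308.3] [0.4539 0.3809]
dish scene 0.68 [214.8 231. ] [ 0.5149 -0.2276]
dish side 0.69 [174.7 332.3] [ 0.5056 -0.2248]
dispenser scene 0.75 [234.3 286. ] [ 0.507  -0.0338]
dispenser side 0.71 [215.  320.1] [ 0.5098 -0.0379]
pad_axis scene 0.79 [222.  282.9] [ 0.5168 -0.036 ]
pad_axis side 0.92 [203.  320.4] [ 0.5073 -0.0333]
lip scene 0.67 [201.8 271.1] [ 0.5454 -0.0511]
lip scene 0.28 [221.1 332.6] [0.536  0.1261]
lip side 0.68 [177.6 303.9] [ 0.5497 -0.0355]
lip side 0.58 [166.6 281.6] [ 0.6191 -0.0719]
gate_slot scene 0.78 [208.2 253.9] [ 0.6023 -0.0637]
gate_slot side 0.73 [317.5 317.4] [0.4384 0.3529]
gate_slot side 0.7 [167.5 283.2] [ 0.6094 -0.0558]
marble_center scene 0.57 [209.9 250. ] [ 0.6238 -0.0587]
marble_center side 0.37 [161.4 278. ] [ 0.6257 -0.0667]
block_tower scene 0.79
[... 170 characters left out ...]
] [ 0.6968 -0.3025]
token_bowl scene 0.83 [221.3 425.3] [0.2431 0.2929]
token_bowl scene 0.31 [221.9 334.3] [0.3854 0.058 ]
token_bowl side 0.81 [341.2 414.8] [0.2511 0.2915]
clip_stand scene 0.65 [174.4 251.7] [ 0.2931 -0.3166]
clip_stand scene 0.2 [199.8 269.3] [ 0.3897 -0.1737]
clip_stand side 0.76 [166.1 403.6] [ 0.2833 -0.3088]
pawn scene 0.64 [216.6 314.6] [ 0.3927 -0.0053]
pawn scene 0.28 [212.5 232. ] [ 0.5042 -0.2325]
die_a scene 0.62 [211.  287.8] [ 0.4101 -0.0903]
die_a scene 0.42 [222.3 332.4] [0.39  0.054]
die_a side 0.67 [248.6 359.8] [0.3874 0.0654]
die_a side 0.53 [208.7 357.5] [ 0.4094 -0.0812]
[[ 0.9235  0.3837 -0.    ]
 [ 0.3837 -0.9235  0.    ]
 [-0.     -0.     -1.    ]]
```

View pics/scene.png

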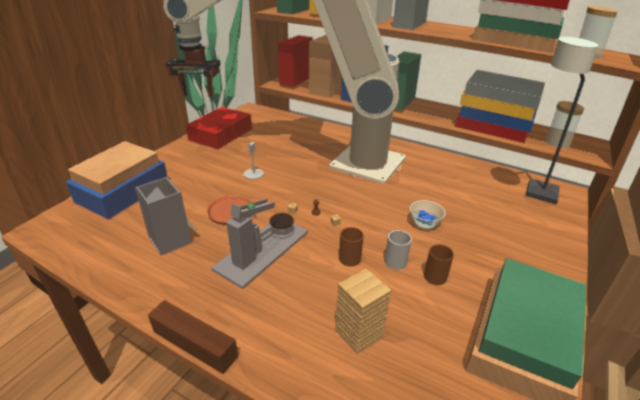

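View pics/side.png

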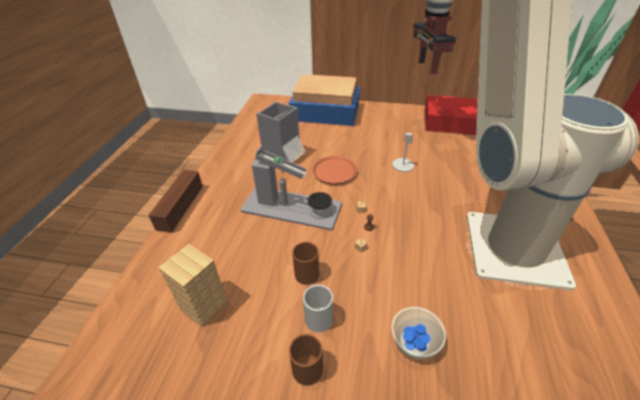

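The scene shows the steel cup at about (398,250), between two brown look-alikes. The side view has it at (318,308). The pad is at (282,222) in the scene and (320,203) in the side view, and the dish is to the left of it. Next I'll refine the cup and dispenser poses and plan the first waypoint.

```bash
cat >> h.py <<'E'
from scipy.spatial.transform import Rotation as Ro
from scipy.optimize import least_squares
np.set_printoptions(precision=4,suppress=True)
def Rt(psi,th):  # flipped grasp: tool z leans forward by th along yaw psi
    p,t=np.radians([psi,th]); z=np.array([np.sin(t)*np.cos(p),np.sin(t)*np.sin(p),-np.cos(t)])
    x=-np.array([np.cos(t)*np.cos(p),np.cos(t)*np.sin(p),np.sin(t)]); return np.c_[x,np.cross(z,x),z]
def delta(pos,R,o=None):
    o=o or arm.observe(); R0=np.array(o['ee_rot'])
    s=R0.T@(np.array(pos)-np.array(o['tcp_pos']))*100
    w=Ro.from_matrix(R0.T@R).as_rotvec(degrees=True); return s.round(2),w.round(2)
def tcp_for(g,R): return np.array(g)+.019*R[:,2]   # grasp point -> TCP
def cyl(x,y,z0=0,r=.03,h=.085):
    a=np.linspace(0,2*np.pi,60,endpoint=False)
    return np.array([[x+r*np.cos(t),y+r*np.sin(t),z] for t in a for z in(z0,z0+h)])
def fitcyl(obs,x0,z0=0,r=.03,h=.085,freez=False):
    def f(q):
        e=[]
        for p,b in obs:
            u=np.array([proj(p,X) for X in cyl(q[0],q[1],q[2] if freez else z0,r,h)])
            e+=list(np.array([u[:,1].min(),u[:,0].min(),u[:,1].max(),u[:,0].max()])-b)
        return e
    return least_squares(f,list(x0)+([z0] if freez else []))
E
python3 - <<'E'
from h import *
P={n:imaging.camera(n) for n in('scene','side')}
obs=[]
for n,p in P.items():
    for t in('cup','dish'):
        for r in spotter.silhouettes(t,p)[:4]: print(n,t,round(r['score'],2),np.round(r['bbox'],1))
    pt=proj(p,[.457,.273,.042])
    for r in spotter.silhouettes('cup',p):
        b=r['bbox']
        if b[0]<pt[1]<b[2] and b[1]<pt[0]<b[3]: obs.append((p,np.array(b)));break
s=fitcyl(obs,[.457,.273]);print('cup',s.x,s.fun)
for c in('pad_axis','lip','gate_slot','marble_center'):
    rs=[ray(p,*spotter.tip_of(c,p)[k]['point']) for (n,p),k in zip(P.items(),(0,1 if c=='gate_slot' else 0))]
    print(c,*tri(rs))
print(delta([.44,-.05,.36],Rt(-15,0)), arm.observe()['clock'])
E
```

```text
scene cup 0.96 [381.  228.7 414.3 270. ]
scene cup 0.86 [423.3 244.1 453.1 284.1]
scene dish 0.71 [206.8 194.  250.4 226.6]
scene dish 0.34 [283.2 202.2 295.6 212.6]
side cup 0.89 [294.2 241.2 319.1 284.4]
side cup 0.84 [292.2 333.8 322.3 385.2]
side cup 0.66 [303.8 283.9 332.4 331.2]
side dish 0.79 [308.9 155.3 356.  182.1]
cup [0.4535 0.2759] [ 2.8419  0.333  -2.9836 -0.8956 -0.9706 -0.2682  0.5862  0.5854]
pad_axis [ 0.5076 -0.0494  0.0384] [np.float64(0.004372484945979641), np.float64(0.0043724849459795025)]
lip [ 0.5519 -0.053   0.1294] [np.float64(0.0005677739736741651), np.float64(0.0005677739736740218)]Traceback (most recent call last):
  File "<stdin>", line 13, in <module>
IndexError: list index out of range
```

Emit:
play_rows --increments '[[[0,0,-16],[0,0,0],8.78],[[0,0,-16],[0,0,0],8.78],[[0,0,-16],[0,0,0],8.78],[[38.7,-41,-16],[0,0,-142.4],8.78],[[38.7,-41,-16],[0,0,-142.4],8.78],[[38.7,-41,-16],[0,0,-142.4],8.78],[[38.7,-41,-16],[0,0,-142.4],8.78],[[38.7,-41,-16],[0,0,-142.4],8.78],[[38.7,-41,-16],[0,0,-142.4],8.78],[[38.7,-41,-16],[0,0,-142.4],8.78],[[38.7,-41,-16],[0,0,-142.4],8.78],[[38.7,-41,-16],[0,0,-142.4],8.78]]'

```text
clock: 3.1
tcp_pos: [0.3728, -0.2253, 0.3476]
ee_rot: [[0.046, 0.999, 0.001], [0.999, -0.046, -0.0], [-0.0, 0.001, -1.0]]
force: [0.6, -0.4, 0.7]
grip_width: 1.0
finger_force: 0.0
```

```bash
python3 - <<'E'
from h import *
o=arm.observe();print(o['clock'],o['joints'],o['tcp_pos'],delta([.44,-.05,.36],Rt(-15,0)))
E
```

```text
3.1 [-32.7201  -1.609  105.8401   0.0016  75.725  -30.067 ] [ 0.3728 -0.2253  0.3476] (array([17.83,  5.91, -1.24]), array([  0.02,   0.04, -77.65]))
```

Emit:
play_rows --increments '[[[17.8,5.9,-1.2],[0,0,-77.6],8.78],[[17.8,5.9,-1.2],[0,0,-77.6],8.78],[[17.8,5.9,-1.2],[0,0,-77.6],8.78],[[17.8,5.9,-1.2],[0,0,-77.6],8.78],[[17.8,5.9,-1.2],[0,0,-77.6],8.78],[[17.8,5.9,-1.2],[0,0,-77.6],8.78],[[17.8,5.9,-1.2],[0,0,-77.6],8.78],[[17.8,5.9,-1.2],[0,0,-77.6],8.78],[[17.8,5.9,-1.2],[0,0,-77.6],8.78],[[17.8,5.9,-1.2],[0,0,-77.6],8.78],[[17.8,5.9,-1.2],[0,0,-77.6],8.78],[[17.8,5.9,-1.2],[0,0,-77.6],8.78]]'

```text
clock: 4.1
tcp_pos: [0.4408, -0.0525, 0.3593]
ee_rot: [[-0.965, 0.262, 0.0], [0.262, 0.965, -0.0], [-0.0, 0.0, -1.0]]
force: [-0.3, -0.5, -0.0]
grip_width: 1.001
finger_force: 0.0
```

```bash
python3 - <<'E'
from h import *
o=arm.observe();print(o['clock'],o['joints'],o['tcp_pos'])
p=imaging.camera('wrist');print(p['eye'],np.array(p['orientation']))
im=p['color'][:,:,::-1].copy()
for t,z in dict(pad_axis=.05,lip=.13,gate_slot=.14,marble_center=.155,dish=0,dispenser=0).items():
    for r in spotter.tip_of(t,p)[:2]:
        print(t,round(r['score'],2),np.round(r['point'],1),atz(p,*r['point'],z))
cv2.imwrite('pics/w1.png',im)
E
```

```text
4.1 [ -8.3276  -1.2355 104.0018   0.0014  77.2227 -83.1632] [ 0.4408 -0.0525  0.3593]
[ 0.3646 -0.033   0.5447] [[ 0.2616  0.9252  0.2749]
 [ 0.9652 -0.2509 -0.0742]
 [ 0.0003  0.2847 -0.9586]]
pad_axis 0.88 [196.8 335.8] [ 0.5091 -0.0428  0.05  ]
lip 0.73 [236.7 346.1] [ 0.5507 -0.0417  0.13  ]
gate_slot 0.96 [281.1 350.7] [ 0.6204 -0.0523  0.14  ]
marble_center 0.42 [290.7 351. ] [ 0.6269 -0.055   0.155 ]
dish 0.88 [211.2 235.4] [ 0.5009 -0.2386  0.    ]
dispenser 0.74 [113.  500.9] [0.4513 0.2727 0.    ]
dispenser 0.62 [190.6 333.9] [ 0.5109 -0.0443  0.    ]
```

View pics/w1.png

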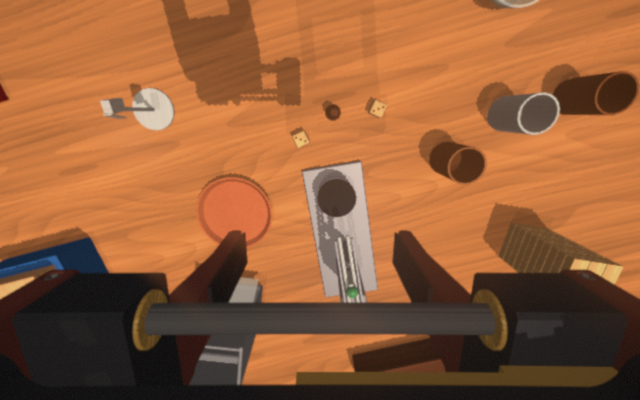

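The wrist view shows the base plate's corners at about (302,169), (359,161), (376,289) and (326,297). The pad is at (337,197), the marble at (352,291), the dish at (235,211) and the steel cup's rim at (538,113). I'll fit the dispenser from those corners and the dish and cup from their outlines.

```bash
python3 - <<'E'
from h import *
p=imaging.camera('wrist');P={n:imaging.camera(n) for n in('scene','side')}
hsv=cv2.cvtColor(p['color'],cv2.COLOR_RGB2HSV)
# plate corners: contour of low-saturation region near plate
m=((hsv[...,1]<90)).astype(np.uint8); m[:, :295]=0; m[:,385:]=0; m[:155]=0; m[240:]=0
for row in (175,180,185,190,205,215,225,235):
    c=np.where(m[row])[0]; print(row,c.min(),c.max(),atz(p,row,c.min(),.012)[:2],atz(p,row,c.max()+1,.012)[:2])
for rc in((169,302),(161,359)): print(atz(p,*rc,.012))
for n,q in {'wrist':p,**P}.items():
    for t in('dish','cup'):
        for r in spotter.silhouettes(t,q)[:3]:
            b=r['bbox'];ctr=((b[1]+b[3])/2,(b[0]+b[2])/2)
            print(n,t,round(r['score'],2),np.round(b,1),atz(q,*ctr,.016 if t=='dish' else .042)[:2])
obs=[]
for q in [p]+list(P.values()):
    r=spotter.silhouettes('dish',q)[0];obs.append((q,np.array(r['bbox'])))
print(fitcyl([obs[0]],[.5,-.23],.0,.072,.016).x, fitcyl([obs[2]],[.5,-.23],.0,.072,.016).x)
# steel cup rim ellipse in wrist
m=(hsv[...,1]<70).astype(np.uint8); m[:85]=0;m[140:]=0;m[:,:485]=0;m[:,562:]=0
c=np.where(m); print('cup grey bbox',c[1].min(),c[0].min(),c[1].max(),c[0].max(),len(c[0]))
for rc in((113,538),): print(atz(p,*rc,.085))
print(proj(p,[.455,.275,.085]),proj(p,[.455,.275,0]))
E
```

```text
175 303 362 [ 0.4641 -0.0914] [0.4933 0.0143]
180 304 363 [ 0.4736 -0.0923] [0.503  0.0139]
185 305 364 [ 0.4831 -0.0931] [0.5126 0.0136]
190 306 364 [ 0.4928 -0.094 ] [0.5219 0.0114]
205 309 366 [ 0.5223 -0.0967] [0.5514 0.0085]
215 311 368 [ 0.5425 -0.0986] [0.5719 0.0077]
225 313 369 [ 0.5631 -0.1004] [0.5923 0.0051]
235 314 370 [ 0.5836 -0.1042] [0.6131 0.0024]
[ 0.453 -0.09   0.012]
[0.4664 0.0131 0.012 ]
wrist dish 0.57 [197.8 179.1 271.  247.6] [ 0.4995 -0.2361]
wrist cup 0.76 [486.7  92.2 559.4 136.8] [0.4582 0.2829]
wrist cup 0.74 [430.4 139.2 487.2 185.2] [0.508  0.1732]
wrist cup 0.56 [557.1  68.1 640.  114.8] [0.4547 0.3981]
scene cup 0.9 [423.1 242.8 455.1 284. ] [0.4508 0.3867]
scene cup 0.67 [337.  226.8 365.2 265.1] [0.5026 0.1667]
scene cup 0.63 [381.9 232.2 409.9 270.2] [0.4625 0.2757]
side dish 0.65 [312.7 155.2 355.6 183.1] [ 0.5012 -0.2337]
side cup 0.7 [305.  284.9 331.7 331.4] [0.4534 0.2761]
side cup 0.58 [293.1 333.8 322.8 387. ] [0.4518 0.3862]Traceback (most recent call last):
  File "<stdin>", line 16, in <module>
IndexError: list index out of range
```

```bash
python3 - <<'E'
from h import *
R=Rt(12,25);c=np.array([.4555,.2765,0])
for z in (.055+.14,): print(tcp_for(c+[0,0,z],R),delta(tcp_for(c+[0,0,z],R),R))
E
```

```text
[0.4634 0.2782 0.1778] (array([ 6.6 , 32.48, 18.14]), array([ -5.97, -24.52, -26.94]))
```

Emit:
play_rows --increments '[[[6.6,32.5,18.1],[-6,-24.5,-26.9],8.78],[[6.6,32.5,18.1],[-6,-24.5,-26.9],8.78],[[6.6,32.5,18.1],[-6,-24.5,-26.9],8.78],[[6.6,32.5,18.1],[-6,-24.5,-26.9],8.78],[[6.6,32.5,18.1],[-6,-24.5,-26.9],8.78],[[6.6,32.5,18.1],[-6,-24.5,-26.9],8.78],[[6.6,32.5,18.1],[-6,-24.5,-26.9],8.78],[[6.6,32.5,18.1],[-6,-24.5,-26.9],8.78],[[6.6,32.5,18.1],[-6,-24.5,-26.9],8.78],[[6.6,32.5,18.1],[-6,-24.5,-26.9],8.78],[[6.6,32.5,18.1],[-6,-24.5,-26.9],8.78],[[6.6,32.5,18.1],[-6,-24.5,-26.9],8.78]]'

```text
clock: 6.0
tcp_pos: [0.463, 0.278, 0.178]
ee_rot: [[-0.887, -0.208, 0.412], [-0.189, 0.978, 0.088], [-0.421, -0.0, -0.907]]
force: [-0.0, -0.4, 0.4]
grip_width: 0.997
finger_force: 0.0
```

```bash
python3 - <<'E'
from h import *
o=arm.observe();print(o['clock'],o['joints'],o['tcp_pos'])
p=imaging.camera('wrist');print(p['eye'])
cv2.imwrite('pics/w2.png',p['color'][:,:,::-1])
for r in spotter.silhouettes('cup',p)[:3]: print(round(r['score'],2),np.round(r['bbox'],1),fitcyl([(p,np.array(r['bbox']))],[.455,.2765]).x)
q=imaging.camera('side')
for r in spotter.silhouettes('cup',q)[:4]: print(round(r['score'],2),np.round(r['bbox'],1))
R=Rt(12,25);c=np.array([.4555,.2765,0])
print(delta(tcp_for(c+[0,0,.055],R),R))
print([np.round(proj(p,X),0) for X in([.4555,.2765,.085],[.4555-.03,.2765,.085],[.4555,.2765+.03,.085],[.4555,.2765-.03,.085])])
E
```

```text
6.0 [ 35.7264  10.7661 121.8437 -22.6498  26.1195 -47.7479] [0.463 0.278 0.178]
[0.3164 0.2461 0.3133]
0.97 [390.2 102.7 470.2 192.7] [0.4543 0.3887]
0.63 [165.1 102.8 243.9 197.6] [0.5044 0.1675]
0.58 [287.8  79.8 355.  178.9] [0.4557 0.2774]
0.85 [303.3 283.  333.6 331. ]
0.69 [293.7 238.9 317.6 285.2]
0.62 [289.4 334.  322.  388.7]
(array([ 6.03,  0.09, 12.81]), array([ 0.01,  0.08, -0.16]))
[array([150., 320.]), array([119., 328.]), array([156., 353.]), array([144., 287.])]
```

View pics/w2.png

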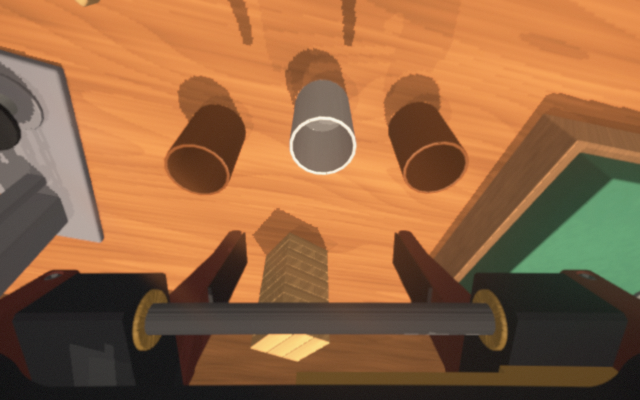

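The steel cup's rim is centred at (322,146), between the brown cups, which agrees with the estimate to about 1 mm. I'll descend straight down and close the fingers.

Emit:
play_rows --increments '[[[1,0.1,2.5],[0,0,0],8.78],[[2.2,0.1,5],[0,0,0],8.78],[[3.3,0.1,7.3],[0,0,0],8.78],[[4.4,0.1,9.5],[0,0,0],8.78],[[5.2,0.1,11.2],[0,0,0],8.78],[[5.8,0.1,12.4],[0,0,0],8.78],[[6,0.1,12.8],[0,0,0],8.78],[[6,0.1,12.8],[0,0,0],8.78]]'

```text
clock: 6.87
tcp_pos: [0.4629, 0.278, 0.0363]
ee_rot: [[-0.887, -0.206, 0.413], [-0.187, 0.979, 0.087], [-0.422, -0.0, -0.907]]
force: [-0.4, 0.2, -0.0]
grip_width: 0.998
finger_force: 0.0
```

Emit:
play_rows --increments '[[[0,0,0],[0,0,0],5],[[0,0,0],[0,0,0],5],[[0,0,0],[0,0,0],5],[[0,0,0],[0,0,0],5],[[0,0,0],[0,0,0],5],[[0,0,0],[0,0,0],5]]'

```text
clock: 7.37
tcp_pos: [0.4634, 0.2796, 0.0376]
ee_rot: [[-0.886, -0.207, 0.414], [-0.187, 0.978, 0.089], [-0.424, 0.001, -0.906]]
force: [-1.4, 0.2, 5.3]
grip_width: 0.671
finger_force: 30.0
```

```bash
python3 - <<'E'
from h import *
o=arm.observe();print(o['clock'],o['joints'],o['tcp_pos'],o['grip_width'],o['finger_force'],o['force'])
R=Rt(12,25);print(o['tcp_pos']-tcp_for([.4555,.2775,.055],R))
E
```

```text
7.3667 [ 35.8909  28.1511 125.6645 -73.1647  10.2906   4.8133] [0.4634 0.2796 0.0376] 0.6705233806666822 30.000086934305727 [-1.4067  0.2407  5.2761]
[ 0.      0.0005 -0.0002]
```

Emit:
play_rows --increments '[[[-0.4,0,-0.9],[0,0,0],5],[[-1.3,0,-2.7],[0,0,0],5],[[-2.5,0,-5.4],[0,0,0],5],[[-3.8,0,-8.2],[0,0,0],5],[[-5.1,0,-10.9],[0,0,0],5],[[-6.4,0,-13.6],[0,0,0],5],[[-7.6,0,-16.3],[0,0,0],5],[[-8.5,0,-18.1],[0,0,0],5],[[-8.5,0,-18.1],[0,0,0],5]]'

```text
clock: 8.12
tcp_pos: [0.4652, 0.2809, 0.2417]
ee_rot: [[-0.884, -0.208, 0.419], [-0.186, 0.978, 0.093], [-0.429, 0.004, -0.903]]
force: [1.0, 0.1, -1.2]
grip_width: 0.67
finger_force: 30.0
```

```bash
python3 - <<'E'
from h import *
o=arm.observe();print(o['clock'],o['joints'],o['tcp_pos'],o['grip_width'],o['force'])
Rg=np.array([[-0.886,-0.207,0.414],[-0.187,0.978,0.089],[-0.424,0.001,-0.906]])
R=Ro.from_euler('z',-6.5-np.degrees(np.arctan2(.207,.978)),degrees=True).as_matrix()@Rg
t=np.array([.509,-.042,.22])+.019*R[:,2]; t[2]=.22+.0376
print(t,delta(t,R))
E
```

```text
8.1167 [ 35.8491   4.8205 118.4268 -17.4935  34.4583 -53.5651] [0.4652 0.2809 0.2417] 0.6701568729260201 [ 0.971   0.144  -1.2001]
[ 0.517  -0.0429  0.2576] (array([  0.76, -32.74,  -2.27]), array([ 8.03,  0.27, 16.65]))
```

Emit:
play_rows --increments '[[[0.1,-2,-2.3],[0.5,0,1],5],[[0.1,-5,-2.3],[1.2,0,2.5],5],[[0.2,-8.5,-2.3],[2.1,0.1,4.3],5],[[0.3,-12.5,-2.3],[3.1,0.1,6.4],5],[[0.4,-16.5,-2.3],[4,0.1,8.4],5],[[0.5,-20.5,-2.3],[5,0.2,10.4],5],[[0.6,-24.5,-2.3],[6,0.2,12.5],5],[[0.7,-28,-2.3],[6.9,0.2,14.2],5],[[0.7,-31,-2.3],[7.6,0.3,15.8],5],[[0.8,-32.7,-2.3],[8,0.3,16.7],5],[[0.8,-32.7,-2.3],[8,0.3,16.7],5],[[0.8,-32.7,-2.3],[8,0.3,16.7],5]]'

```text
clock: 9.12
tcp_pos: [0.5136, -0.0447, 0.2524]
ee_rot: [[-0.904, 0.116, 0.412], [0.104, 0.993, -0.051], [-0.415, -0.003, -0.91]]
force: [0.2, -0.3, -1.6]
grip_width: 0.663
finger_force: 30.0
```

```bash
python3 - <<'E'
from h import *
o=arm.observe();print(o['clock'],o['joints'],o['tcp_pos'],o['grip_width'],o['force'])
P={n:imaging.camera(n) for n in('scene','side','wrist')}
for c in('pad_axis','lip','gate_slot','marble_center','cup','dispenser'):
    for n,p in P.items():
        print(c,n,[(round(r['score'],2),np.round(r['point'],1).tolist()) for r in spotter.tip_of(c,p)[:2]])
a=[cv2.resize(p['color'][y:y+150,x:x+200,::-1],(400,300),interpolation=cv2.INTER_CUBIC) for p,y,x in((P['scene'],120,190),(P['side'],80,220))]
w=P['wrist']['color'][:,:,::-1]
cv2.imwrite('pics/m3.png',np.hstack(a)); cv2.imwrite('pics/w3.png',w)
import pickle; pickle.dump(P,open('P3.pkl','wb'))
E
```

```text
9.1167 [ -5.9999   0.4483 121.1177  -0.8219  33.8971 -88.7911] [ 0.5136 -0.0447  0.2524] 0.6634896052582716 [ 0.2442 -0.3131 -1.6345]
pad_axis scene [(0.84, [224.7, 282.0])]
pad_axis side [(0.74, [201.1, 322.3])]
pad_axis wrist [(0.67, [103.4, 323.4])]
lip scene [(0.91, [203.4, 271.2])]
lip side [(0.56, [175.5, 305.6])]
lip wrist []
gate_slot scene [(0.78, [206.3, 255.8]), (0.59, [333.5, 355.4])]
gate_slot side [(0.74, [163.8, 283.4]), (0.39, [304.3, 204.9])]
gate_slot wrist []
marble_center scene [(0.58, [208.1, 250.4])]
marble_center side [(0.54, [161.9, 277.4])]
marble_center wrist []
cup scene [(0.82, [278.0, 435.7]), (0.76, [168.6, 279.9])]
cup side [(0.91, [149.9, 326.2]), (0.81, [274.7, 304.7])]
cup wrist [(0.79, [186.3, 322.3]), (0.57, [61.8, 492.0])]
dispenser scene [(0.94, [233.9, 282.7])]
dispenser side [(0.97, [216.5, 322.1])]
dispenser wrist [(0.73, [89.2, 321.9]), (0.59, [186.9, 321.6])]
```

View pics/m3.png

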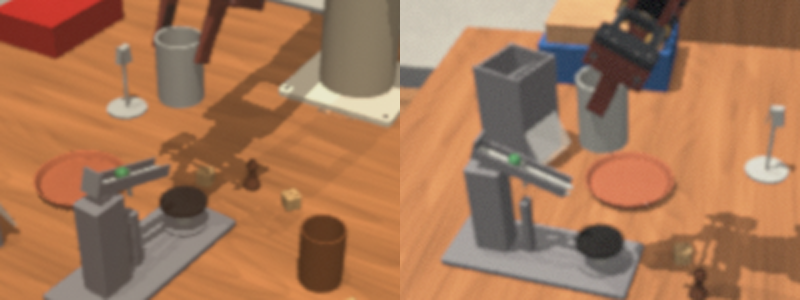

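View pics/w3.png

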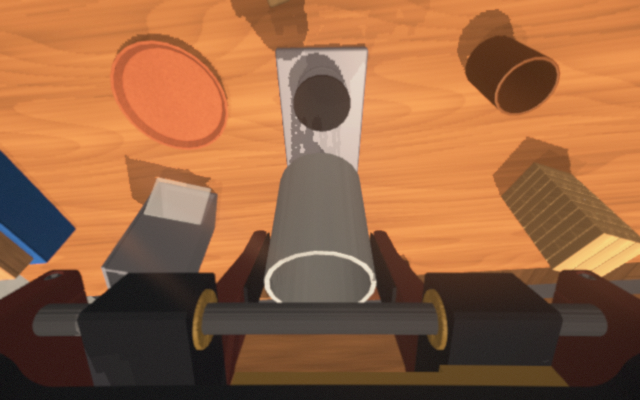

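The wrist view shows the pad as a dark disc centred near (103,322). The plate's front edge is level at row 48 between columns 277 and 366, so the yaw is right. The cup is held upright and the marble (green, crop at (120,173)) is still at the gate. Next I'll fit the pad disc.

```bash
python3 - <<'E'
from h import *
import pickle
P=pickle.load(open('P3.pkl','rb'))
o=arm.observe();print(o['clock'],o['tcp_pos'],o['ee_rot'])
p=P['wrist'];g=p['color'].max(2)
m=(g<75).astype(np.uint8);m[:60]=0;m[145:]=0;m[:,285:][:, 75:]=0;m[:,:285]=0
m=cv2.morphologyEx(m,cv2.MORPH_OPEN,np.ones((9,9)))
c=np.where(m);b=np.array([c[1].min()-.0,c[0].min(),c[1].max()+1,c[0].max()+1]);print('bbox',b,m.sum())
s=fitcyl([(p,b)],[.51,-.042],.05,.034,0.,freez=True);print('pad free',s.x,s.fun)
for z in(.04,.048,.056): s=fitcyl([(p,b)],[.51,-.042],z,.034,0.);print(z,s.x,s.fun)
for n in('scene','side'):
    q=P[n];g=q['color'].max(2);rc=np.round(proj(q,[.51,-.042,.048])).astype(int)
    sub=(g<62);mm=np.zeros_like(sub);mm[rc[0]-20:rc[0]+20,rc[1]-22:rc[1]+22]=1
    k,l,st,ce=cv2.connectedComponentsWithStats((sub&mm).astype(np.uint8));i=1+np.argmax(st[1:,4]);print(n,rc,st[i],ce[i][::-1])
    bb=np.array([st[i,0],st[i,1],st[i,0]+st[i,2],st[i,1]+st[i,3]],float)
    for z in(.04,.048,.056): s=fitcyl([(q,bb)],[.51,-.042],z,.034,0.);print(z,s.x,s.fun)
for rc in((48,277),(48,366)): print(atz(p,*rc,.012))
q=P['wrist'];b=[x for x in spotter.silhouettes('cup',q) if x['bbox'][0]<322<x['bbox'][2]]
print([np.round(x['bbox']) for x in b])
for n in('scene','side'):
    print(n,tuple(np.round(x['bbox'],1) for x in spotter.silhouettes('cup',P[n])[:4]))
E
```

```text
10.1667 [ 0.5146 -0.0441  0.2541] [[-0.9027  0.1142  0.415 ]
 [ 0.1022  0.9935 -0.0509]
 [-0.4181 -0.0036 -0.9084]]Traceback (most recent call last):
  File "<stdin>", line 8, in <module>
    return umr_minimum(a, axis, None, out, keepdims, initial, where)
ValueError: zero-size array to reduction operation minimum which has no identity
```

```bash
python3 - <<'E'
from h import *
import pickle
P=pickle.load(open('P3.pkl','rb'))
def comp(q,rc,thr,w):
    g=cv2.GaussianBlur(q['color'],(3,3),0).max(2);sub=g<thr;mm=np.zeros_like(sub);mm[max(rc[0]-w,0):rc[0]+w,rc[1]-w:rc[1]+w]=1
    k,l,st,ce=cv2.connectedComponentsWithStats((sub&mm).astype(np.uint8));i=l[rc[0],rc[1]]
    return np.array([st[i,0],st[i,1],st[i,0]+st[i,2],st[i,1]+st[i,3]],float),st[i,4]
p=P['wrist'];print('vals',p['color'][103,322],p['color'][103,300:360:6].max(1),p['color'][65:140:6,322].max(1))
for n,rc,w in(('wrist',(103,322),40),('scene',(222,282),22),('side',(202,320),22)):
    q=P[n];v=int(q['color'][rc].max())
    b,a=comp(q,rc,v+16,w);print(n,v,b,a)
    for z in(.04,.048,.056): s=fitcyl([(q,b)],[.51,-.042],z,.034,0.);print(z,s.x,s.fun)
for rc in((48,277),(48,366)): print(atz(p,*rc,.012))
E
```

```text
vals [79 64 55] [ 83  81  81  80  77  78  79  83  86 226] [114 117  77  79  75  77  78  79  80  79  77 134 211]
wrist 79 [294.  75. 349. 130.] 2412
0.04 [ 0.5155 -0.043 ] [-0.4425  0.3742  0.4418 -0.4166]
0.048 [ 0.5123 -0.0426] [-1.0901 -0.1195  1.0873  0.3198]
0.056 [ 0.5091 -0.0423] [-1.7678 -0.6296  1.7629  1.0951]
scene 63 [271. 214. 293. 229.] 273
0.04 [ 0.5047 -0.0473] [-1.1094  0.0485  1.1118 -0.1271]
0.048 [ 0.5131 -0.0414] [-1.2467 -0.0453  1.2494 -0.0533]
0.056 [ 0.5216 -0.0355] [-1.3871 -0.1413  1.3902  0.022 ]
side 54 [309. 194. 331. 209.] 269
0.04 [ 0.5119 -0.0511] [-1.328  -0.8494  1.3268  0.6708]
0.048 [ 0.5101 -0.0425] [-1.477  -0.9608  1.4756  0.7583]
0.056 [ 0.5084 -0.0339] [-1.6296 -1.0752  1.628   0.8477]
[ 0.4546 -0.0883  0.012 ]
[0.4663 0.0145 0.012 ]
```

Emit:
play_rows --increments '[[[-0.3,0.1,0.2],[0,0,0],5],[[-0.3,0.1,0.2],[0,0,0],5],[[0.5,0.1,2],[0,0,0],5],[[1.6,0.1,4.4],[0,0,0],5],[[2.7,0.1,6.7],[0,0,0],5],[[3.7,0.1,8.9],[0,0,0],5],[[4.6,0.2,10.8],[0,0,0],5],[[5.3,0.2,12.4],[0,0,0],5],[[5.8,0.2,13.5],[0,0,0],5],[[6.1,0.2,14.1],[0,0,0],5],[[6.2,0.2,14.4],[0,0,0],5],[[6.2,0.2,14.4],[0,0,0],5]]'

```text
clock: 11.17
tcp_pos: [0.5187, -0.0431, 0.0969]
ee_rot: [[-0.903, 0.114, 0.414], [0.102, 0.993, -0.051], [-0.417, -0.004, -0.909]]
force: [-1.0, -0.6, -1.0]
grip_width: 0.671
finger_force: 30.0
```

```bash
python3 - <<'E'
from h import *
o=arm.observe();print(o['clock'],o['joints'],o['tcp_pos'],o['ee_rot'],o['grip_width'],o['force'])
P={n:imaging.camera(n) for n in('scene','side')}
a=[cv2.resize(p['color'][y:y+150,x:x+200,::-1],(400,300),interpolation=cv2.INTER_CUBIC) for p,y,x in((P['scene'],120,190),(P['side'],80,220))]
cv2.imwrite('pics/m4.png',np.hstack(a))
R=np.array(o['ee_rot']);g=o['tcp_pos']-.019*R[:,2];print('cup centre',g)
E
```

```text
11.1667 [ -5.7163  18.3988 128.0267  -3.443    8.9196 -85.93  ] [ 0.5187 -0.0431  0.0969] [[-0.9029  0.114   0.4144]
 [ 0.1021  0.9935 -0.0508]
 [-0.4175 -0.0036 -0.9087]] 0.6710515327484645 [-0.9901 -0.6191 -1.0359]
cup centre [ 0.5109 -0.0421  0.1142]
```

View pics/m4.png

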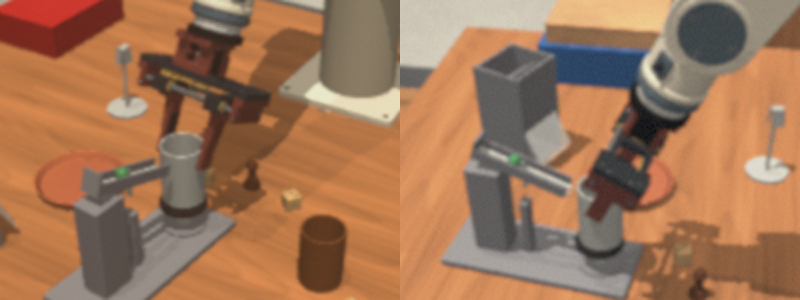

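The cup is just above the pad, upright and with its rim clear of the chute's end (left crop about (180,140)). j5 is at 8.9°, close to its 6.16° limit, so I'll fit the kinematics and choose a yaw with more margin for the press.

```bash
cat > kin.py <<'E'
from h import *
D=[([-68.526,24.242,93.386,0,62.372,-1.089],[.24,-.577,.199]),
([-32.7201,-1.609,105.8401,.0016,75.725,-30.067],[.3728,-.2253,.3476]),
([-8.3276,-1.2355,104.0018,.0014,77.2227,-83.1632],[.4408,-.0525,.3593]),
([35.7264,10.7661,121.8437,-22.6498,26.1195,-47.7479],[.463,.278,.178]),
([35.8909,28.1511,125.6645,-73.1647,10.2906,4.8133],[.4634,.2796,.0376]),
([-5.9999,.4483,121.1177,-.8219,33.8971,-88.7911],[.5136,-.0447,.2524]),
([-5.7163,18.3988,128.0267,-3.443,8.9196,-85.93],[.5187,-.0431,.0969])]
def FK(q,k):
    E=lambda a,t:Ro.from_euler(a,t,degrees=True).as_matrix()
    A=E('z',q[0])@E('y',q[1]);B=A@E('y',q[2]);C=B@E('z',q[4-1])@E('y',q[4]);R=C@E('z',q[5])
    h,a1,L1,a2,L2,L3=k
    p=np.array([0,0,h])+E('z',q[0])[:,0]*a1+A[:,2]*L1+B[:,0]*a2+B[:,2]*L2+C[:,2]*L3
    return p,R
s=least_squares(lambda k:np.concatenate([FK(q,k)[0]-t for q,t in D]),[.3,0,.4,0,.4,.25]);K=s.x
lo=np.array([-172,-51.8,4.93,-75.15,6.16,-145.6]);hi=np.array([172,120.9,147.9,255.1,154.1,145.6])
def IK(pos,R,q0,free=False):
    def f(q):
        p,Q=FK(q,K);return np.r_[(p-pos)*1000,Ro.from_matrix(Q.T@R).as_rotvec(degrees=True)*5]
    b=(-np.inf,np.inf) if free else (lo,hi)
    return least_squares(f,q0,bounds=b)
E
python3 - <<'E'
from kin import *
print(K,np.abs(s.fun).max()); print(FK(D[6][0],K)[1])
Rg=np.array(FK(D[6][0],K)[1]); 
R0=np.array([[-0.9029,.114,.4144],[.1021,.9935,-.0508],[-.4175,-.0036,-.9087]]); print(Ro.from_matrix(Rg.T@R0).as_rotvec(degrees=True))
C=Ro.from_matrix(Rg.T@R0).as_matrix()
def run(c,zs,dpsi,q):
    R=Ro.from_euler('z',dpsi,degrees=True).as_matrix()@R0
    for z in zs:
        t=np.array([c[0],c[1],0])+.019*R[:,2];t[2]=z;r=IK(t,R@C.T,q);q=r.x
        print(dpsi,z,q.round(1),round(np.abs(r.fun).max(),2))
for d in(0,10,15,20,25,30): run((.5109,-.0421),(.0969,.085,.0716,.066),d,np.array(D[6][0])+[0,0,0,2*d,0,-2*d])
for d in(-15,0,15,30): run((.505,-.233),(.25,.1,.044),d,np.array(D[5][0])+[-20,0,0,5,0,0])
E
```

```text
[0.2677 0.0172 0.5354 0.0512 0.4629 0.2924] 0.012067510530854413
[[-0.114  -0.9029  0.4144]
 [-0.9935  0.1021 -0.0508]
 [ 0.0036 -0.4175 -0.9087]]
[ 0.0002 -0.0018 89.9994]
0 0.0969 [ -4.1  18.2 128.1  -7.8   9.1 -80.1] 0.0
0 0.085 [ -4.1  19.8 128.5  -9.9   7.2 -78. ] 0.0
0 0.0716 [ -4.   21.5 128.4 -12.8   6.2 -75. ] 2.65
0 0.066 [ -3.9  22.2 128.2 -14.    6.2 -73.7] 4.71
10 0.0969 [  -6.9   18.3  128.    23.9   10.2 -123.1] 0.0
10 0.085 [  -6.9   19.9  128.3   29.1    8.5 -128.4] 0.0
10 0.0716 [  -6.9   21.7  128.6   38.2    6.7 -137.5] 0.0
10 0.066 [  -7.    22.5  128.7   43.     6.2 -142.4] 0.33
15 0.0969 [  -8.3   18.5  127.7   34.1   12.1 -138.8] 0.0
15 0.085 [  -8.3   20.1  128.    39.9   10.5 -144.8] 0.0
15 0.0716 [  -7.8   21.7  128.    41.     9.2 -145.6] 3.04
15 0.066 [  -7.6   22.4  127.9   41.2    8.7 -145.6] 4.49
20 0.0969 [  -9.1   18.5  126.9   35.8   14.6 -145.6] 3.05
20 0.085 [  -8.7   20.   127.    36.1   13.3 -145.6] 5.79
20 0.0716 [  -8.2   21.6  126.9   36.4   11.9 -145.6] 8.95
20 0.066 [  -8.    22.3  126.9   36.6   11.4 -145.6] 10.29
25 0.0969 [  -9.1   18.5  125.8   31.6   17.2 -145.6] 10.0
25 0.085 [  -8.7   19.9  125.8   31.9   15.9 -145.6] 12.53
25 0.0716 [  -8.2   21.5  125.9   32.1   14.4 -145.6] 15.45
25 0.066 [  -8.    22.2  125.8   32.2   13.8 -145.6] 16.68Traceback (most recent call last):
  File "<stdin>", line 11, in <module>
  File "<stdin>", line 9, in run
  File "kin.py", line 21, in IK
    return least_squares(f,q0,bounds=b)
    return func(*args, **kwargs)
    raise ValueError("Initial guess is outside of provided bounds")
ValueError: Initial guess is outside of provided bounds
```

```bash
sed -i 's/h,a1,L1,a2,L2,L3=k/h,a1,L1,a2,L2,L3,b1,b5=k/; s/+C\[:,2\]\*L3/+C[:,2]*L3+A[:,1]*b1+C[:,0]*b5/; s/\.4,\.25\]/.4,.25,0,0]/' kin.py
python3 - <<'E'
from kin import *
print(K,np.abs(s.fun).max())
R0=np.array([[-0.9029,.114,.4144],[.1021,.9935,-.0508],[-.4175,-.0036,-.9087]]);C=FK(D[6][0],K)[1].T@R0
def run(c,zs,dpsi,q):
    R=Ro.from_euler('z',dpsi,degrees=True).as_matrix()@R0
    for z in zs:
        t=np.array([c[0],c[1],0])+.019*R[:,2];t[2]=z;r=IK(t,R@C.T,q);q=r.x
        print(dpsi,z,q.round(1),round(np.abs(r.fun).max(),2))
for d in(0,-10,-15,-20,-25,8,12): run((.5109,-.0421),(.0969,.085,.0716,.066),d,np.array(D[6][0])+[0,0,0,d,0,-d])
for d in(-35,-25,-15,0,): run((.505,-.233),(.25,.1,.044),d,np.array(D[5][0])+[-20,0,0,5,0,0])
E
```

```text
[ 0.3128 -0.      0.563   0.0776  0.485   0.3335  0.0119  0.0001] 0.000155892489782955
0 0.0969 [ -5.7  18.4 128.   -3.4   8.9 -85.9] 0.0
0 0.085 [ -5.7  20.  128.3  -4.4   7.  -85. ] 0.0
0 0.0716 [ -5.7  21.7 128.1  -5.7   6.2 -83.6] 3.06
0 0.066 [ -5.6  22.4 127.9  -6.3   6.2 -83. ] 5.11
-10 0.0969 [ -2.3  18.6 127.6 -31.9  11.5 -45.7] 0.0
-10 0.085 [ -2.3  20.3 127.9 -37.7  10.  -39.8] 0.0
-10 0.0716 [ -2.3  22.1 128.1 -46.6   8.4 -30.8] 0.0
-10 0.066 [ -2.3  22.9 128.2 -51.4   7.8 -26. ] 0.0
-15 0.0969 [ -0.7  18.9 127.1 -39.2  13.9 -32.6] 0.0
-15 0.085 [ -0.7  20.5 127.4 -44.7  12.4 -27. ] 0.0
-15 0.0716 [ -0.7  22.3 127.7 -52.3  11.  -19.2] 0.0
-15 0.066 [ -0.7  23.1 127.8 -56.1  10.5 -15.4] 0.0
-20 0.0969 [  0.8  19.2 126.5 -43.3  16.5 -22.8] 0.0
-20 0.085 [  0.8  20.8 126.8 -48.   15.2 -17.9] 0.0
-20 0.0716 [  0.8  22.6 127.1 -54.3  13.9 -11.3] 0.0
-20 0.066 [  0.8  23.4 127.2 -57.3  13.4  -8.3] 0.0
-25 0.0969 [  2.2  19.6 125.8 -45.3  19.3 -15.1] 0.0
-25 0.085 [  2.2  21.1 126.1 -49.4  18.  -10.8] 0.0
-25 0.0716 [  2.2  22.9 126.4 -54.5  16.8  -5.4] 0.0
-25 0.066 [  2.2  23.
[... 430 characters left out ...]
2
12 0.066 [  -9.3   22.6  128.    42.4    8.  -145.6] 3.21
-35 0.25 [-21.2   6.1 115.4 -14.6  36.1 -59.6] 0.0
-35 0.1 [-21.2  21.2 121.9 -32.5  16.  -40. ] 0.0
-35 0.044 [-21.2  28.2 122.9 -56.6  10.2 -15.3] 0.0
-25 0.25 [-24.2   5.5 116.1  -5.8  34.1 -78.5] 0.0
-25 0.1 [-24.1  20.8 122.7 -15.3  12.5 -68.4] 0.0
-25 0.044 [-23.9  27.8 123.3 -36.3   6.2 -47. ] 2.17
-15 0.25 [-27.2   5.4 116.3   3.9  33.9 -98.5] 0.0
-15 0.1 [ -27.2   20.7  122.8   10.5   12.1 -105.6] 0.0
-15 0.044 [ -27.5   27.6  123.1   25.1    6.2 -120.5] 4.14
0 0.25 [ -31.7    6.1  115.4   16.8   37.  -126.7] 0.0
0 0.1 [ -31.4   21.2  121.7   34.    17.4 -145.6] 1.46
0 0.044 [ -29.6   27.5  121.4   35.2   12.1 -145.6] 12.66
```

```bash
python3 - <<'E'
from kin import *
o=arm.observe();R0=np.array(o['ee_rot']);c=o['tcp_pos']-.019*R0[:,2]
for d in(-5,-10,-15,-20):
    R=Ro.from_euler('z',d,degrees=True).as_matrix()@R0;t=c+.019*R[:,2];print(d,delta(t,R,o))
print(R.T@[0,0,-1])
E
```

```text
-5 (array([ 0.  , -0.07, -0.  ]), array([2.1 , 0.02, 4.54]))
-10 (array([ 0.01, -0.14, -0.01]), array([4.19, 0.04, 9.08]))
-15 (array([ 0.03, -0.21, -0.01]), array([ 6.29,  0.05, 13.62]))
-20 (array([ 0.05, -0.27, -0.02]), array([ 8.38,  0.07, 18.16]))
[0.4191 0.0035 0.9079]
```

Emit:
play_rows --increments '[[[0,-0.03,0],[1,0,2.2],5],[[0,-0.07,0],[2.1,0,4.5],5],[[0,-0.1,0],[3.1,0,6.8],5],[[0,-0.14,0],[4.2,0,9.1],5],[[0,-0.18,0],[5.2,0,11.3],5],[[0,-0.21,0],[6.3,0,13.6],5],[[0,-0.24,0],[7.3,0,15.9],5],[[0,-0.27,0],[8.4,0,18.2],5],[[0,-0.27,0],[8.4,0,18.2],5]]'

```text
clock: 12.02
tcp_pos: [0.5196, -0.0454, 0.0986]
ee_rot: [[-0.811, 0.448, 0.376], [0.406, 0.894, -0.191], [-0.422, -0.002, -0.907]]
force: [0.7, 0.5, -0.8]
grip_width: 0.669
finger_force: 30.0
```

```bash
python3 - <<'E'
from h import *
o=arm.observe();R=np.array(o['ee_rot']);print(o['clock'],o['joints'],o['tcp_pos'],R,o['force'],o['tcp_pos']-.019*R[:,2],R.T@[0,0,-1])
E
```

```text
12.0167 [  0.9281  19.0815 126.4549 -43.7587  16.5575 -22.1668] [ 0.5196 -0.0454  0.0986] [[-0.811   0.4484  0.3759]
 [ 0.4057  0.8938 -0.191 ]
 [-0.4216 -0.0025 -0.9068]] [ 0.6753  0.5268 -0.7919] [ 0.5125 -0.0418  0.1159] [0.4216 0.0025 0.9068]
```

Emit:
play_rows --increments '[[[0.2,-0.1,0.2],[0,0,0],5],[[0.3,-0.13,0.4],[0,0,0],5],[[0.4,-0.13,0.6],[0,0,0],5],[[0.5,-0.13,0.85],[0,0,0],5],[[0.57,-0.13,1],[0,0,0],5],[[0.64,-0.13,1.15],[0,0,0],5],[[0.71,-0.13,1.3],[0,0,0],5],[[0.78,-0.13,1.45],[0,0,0],5],[[0.85,-0.13,1.6],[0,0,0],5],[[0.92,-0.13,1.75],[0,0,0],5],[[0.92,-0.13,1.75],[0,0,0],5]]'

```text
clock: 12.93
tcp_pos: [0.5169, -0.0467, 0.0776]
ee_rot: [[-0.812, 0.448, 0.373], [0.405, 0.894, -0.191], [-0.419, -0.004, -0.908]]
force: [-2.7, -0.3, 7.0]
grip_width: 0.671
finger_force: 30.0
```

```bash
python3 - <<'E'
from h import *
o=arm.observe();R=np.array(o['ee_rot']);print(o['clock'],o['joints'],o['tcp_pos'],o['force'],o['tcp_pos']-.019*R[:,2],R.T@[0,0,-1])
E
```

```text
12.9333 [  0.7411  21.7442 127.1693 -52.3571  14.3136 -13.4612] [ 0.5169 -0.0467  0.0776] [-2.6681 -0.2573  7.0385] [ 0.5098 -0.043   0.0948] [0.4195 0.0039 0.9078]
```

Emit:
play_rows --increments '[[[0.02,0,0.05],[0,0,0],5],[[0.04,0,0.09],[0,0,0],5],[[0.06,0,0.14],[0,0,0],5],[[0.06,0,0.14],[0,0,0],5]]'

```text
clock: 13.27
tcp_pos: [0.5172, -0.0468, 0.0765]
ee_rot: [[-0.812, 0.448, 0.374], [0.405, 0.894, -0.191], [-0.42, -0.004, -0.907]]
force: [-4.6, 0.1, 11.9]
grip_width: 0.666
finger_force: 30.0
```

Emit:
play_rows --increments '[[[0,0,0.02],[0,0,0],5],[[0,0,0.02],[0,0,0],5],[[0,0,0.02],[0,0,0],5],[[0,0,0.02],[0,0,0],5],[[0,0,0.02],[0,0,0],5],[[0,0,0.02],[0,0,0],5],[[0,0,0.02],[0,0,0],5],[[0,0,0.02],[0,0,0],5]]'

```text
clock: 13.93
tcp_pos: [0.5172, -0.0468, 0.0765]
ee_rot: [[-0.812, 0.448, 0.374], [0.405, 0.894, -0.191], [-0.42, -0.004, -0.907]]
force: [-5.1, 0.4, 11.3]
grip_width: 0.67
finger_force: 30.0
```

```bash
python3 - <<'E'
from h import *
o=arm.observe();print(o['clock'],o['tcp_pos'],o['force'])
P={n:imaging.camera(n) for n in('scene','side','wrist')}
a=[cv2.resize(p['color'][y:y+150,x:x+130,::-1],(260,300),interpolation=cv2.INTER_CUBIC) for p,y,x in((P['scene'],120,210),(P['side'],80,240),(P['wrist'],200,255))]
cv2.imwrite('pics/m5.png',np.hstack(a))
for n,p in P.items():
    print(n,[(round(r['score'],2),np.round(r['point'])) for r in spotter.tip_of('marble_center',p)[:2]])
E
```

```text
13.9333 [ 0.5172 -0.0468  0.0765] [-5.1495  0.4388 11.2541]
scene []
side [(0.2, array([249., 360.]))]
wrist []
```

View pics/m5.png

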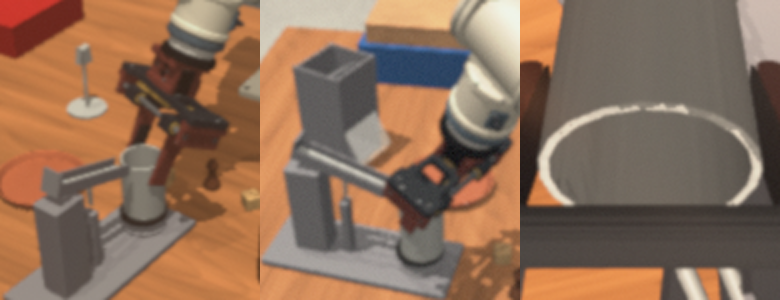

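The marble has left the chute in both views and isn't visible on the table, so it's in the cup. I'll lift straight up.

Emit:
play_rows --increments '[[[-0.2,0,-0.5],[0,0,0],5],[[-0.6,0,-1.3],[0,0,0],5],[[-1.2,0,-2.6],[0,0,0],5],[[-2,0,-4.3],[0,0,0],5],[[-2.9,0,-6.3],[0,0,0],5],[[-3.9,0,-8.4],[0,0,0],5],[[-4.8,0,-10.4],[0,0,0],5],[[-5.6,0,-12.1],[0,0,0],5],[[-6.3,0,-13.6],[0,0,0],5],[[-6.7,0,-14.5],[0,0,0],5],[[-6.8,0,-14.7],[0,0,0],5],[[-6.8,0,-14.7],[0,0,0],5]]'

```text
clock: 15.23
tcp_pos: [0.5174, -0.0462, 0.2379]
ee_rot: [[-0.812, 0.448, 0.374], [0.405, 0.894, -0.191], [-0.42, -0.004, -0.908]]
force: [0.6, 0.8, -1.5]
grip_width: 0.67
finger_force: 30.0
```

```bash
python3 - <<'E'
from kin import *
o=arm.observe();R0=np.array(o['ee_rot']);print(o['clock'],o['joints'],o['tcp_pos'],o['force'])
q=imaging.camera('scene');w=imaging.camera('wrist');sd=imaging.camera('side')
obs=[]
for n,p in(('scene',q),('wrist',w),('side',sd)):
    print(n,[(round(r['score'],2),np.round(r['point'])) for r in spotter.tip_of('marble_center',p)[:2]])
    # dish by colour: strongest saturated red-orange component
    hsv=cv2.cvtColor(p['color'],cv2.COLOR_RGB2LAB).astype(int)
    for r in spotter.silhouettes('dish',p)[:1]:
        b=np.array(r['bbox']);print(n,round(r['score'],2),b.round(1))
        for h in(.016,): s=fitcyl([(p,b)],[.503,-.233],0,.072,h);print(s.x,s.fun)
C=FK(o['joints'],K)[1].T@R0
yaw=np.degrees(np.arctan2(R0[1,2],R0[0,2]));print('yaw',yaw)
for psi in(-40,-50,-60):
    R=Ro.from_euler('z',psi-yaw,degrees=True).as_matrix()@R0
    qq=np.array(o['joints'])+[-24,0,0,0,0,0]
    for z in(.2,.1,.044):
        t=np.array([.502,-.235,0])+.019*R[:,2];t[2]=z;r=IK(t,R@C.T,qq);qq=r.x;print(psi,z,qq.round(1),round(abs(r.fun).max(),2))
E
```

```text
15.2333 [  0.8076   3.3646 120.4216 -19.6887  35.5957 -48.6371] [ 0.5174 -0.0462  0.2379] [ 0.5572  0.8323 -1.4586]
scene []
scene 0.59 [209.1 196.4 250.3 230.1]
[ 0.5146 -0.2309] [-3.6608  0.3016  3.7107 -0.7912]
wrist []
side []
side 0.79 [311.3 157.6 356.5 181.6]
[ 0.5042 -0.2468] [ 0.0406 -3.848  -0.0459  3.1845]
yaw -27.048486987723578
-40 0.2 [-22.1  10.1 118.7 -15.7  28.4 -60.3] 0.0
-40 0.1 [-22.1  21.  122.5 -30.4  14.8 -44.6] 0.0
-40 0.044 [-22.1  28.  123.5 -57.3   8.8 -17.2] 0.0
-50 0.2 [-19.4  10.9 117.6 -23.8  32.  -41.7] 0.0
-50 0.1 [-19.3  21.6 121.3 -39.5  19.7 -24.4] 0.0
-50 0.044 [-19.3  28.5 122.2 -58.9  14.5  -4.1] 0.0
-60 0.2 [-17.   12.2 116.  -28.6  36.7 -26.6] 0.0
-60 0.1 [-17.   22.5 119.6 -42.2  25.2 -10.9] 0.0
-60 0.044 [-17.   29.1 120.5 -55.9  20.2   4. ] 0.0
```

```bash
python3 - <<'E'
from kin import *
import pickle
P=pickle.load(open('P3.pkl','rb'))
for n,rc in(('wrist',(92,170)),('scene',(209,230)),('side',(171,336))):
    p=P[n];lab=cv2.cvtColor(p['color'],cv2.COLOR_RGB2LAB).astype(int)
    h=cv2.cvtColor(p['color'],cv2.COLOR_RGB2HSV).astype(int)
    ref=h[rc[0]-3:rc[0]+4,rc[1]-3:rc[1]+4].reshape(-1,3).mean(0)
    m=((abs(h[...,0]-ref[0])<=3)&(h[...,1]>ref[1]-45)&(h[...,2]>70)).astype(np.uint8);m=cv2.morphologyEx(m,cv2.MORPH_OPEN,np.ones((3,3)))
    k,l,st,ce=cv2.connectedComponentsWithStats(m);i=l[rc];b=np.array([st[i,0],st[i,1],st[i,0]+st[i,2],st[i,1]+st[i,3]],float)
    s=fitcyl([(p,b)],[.503,-.233],0,.072,.016);print(n,ref,b,s.x,s.fun)
o=arm.observe();R0=np.array(o['ee_rot']);yaw=np.degrees(np.arctan2(R0[1,2],R0[0,2]))
R=Ro.from_euler('z',-50-yaw,degrees=True).as_matrix()@R0
t=np.array([.502,-.235,0])+.019*R[:,2];t[2]=.16;print(t,delta(t,R,o),R.T@[0,0,-1])
E
```

```text
wrist [  9.0204 171.5102 234.1429] [  0.   0. 280. 232.] [ 0.4943 -0.2812] [ 70.5821  33.9064 -82.2406 -83.3836]
scene [ 10.0816 113.5714 164.4082] [  0.   0. 640. 400.] [0.4924 0.0683] [ 293.7061  222.8877 -293.9901 -138.6775]
side [  8.9388 149.0816 217.8163] [312. 155. 358. 185.] [ 0.5002 -0.2437] [ 0.3859 -0.6103 -0.3848  0.5587]
[ 0.5071 -0.2411  0.16  ] (array([ -3.85, -17.85,  10.37]), array([ 9.58,  0.09, 20.79])) [0.4185 0.0041 0.9082]
```

```bash
python3 - <<'E'
from kin import *
import pickle
P=pickle.load(open('P3.pkl','rb'));p=P['wrist']
s=fitcyl([(p,np.array([111.5,35,229,148.5]))],[.503,-.233],0,.072,.016);print(s.x,s.fun)
p1=dict(p,eye=[.3646,-.033,.5447],orientation=[[.2616,.9252,.2749],[.9652,-.2509,-.0742],[.0003,.2847,-.9586]])
s=fitcyl([(p1,np.array([198,175,271.,248]))],[.503,-.233],0,.072,.016);print(s.x,s.fun)
s=fitcyl([(P['scene'],np.array([207.,196,251,226]))],[.503,-.233],0,.072,.016);print(s.x,s.fun)
E
```

```text
[ 0.5002 -0.2359] [-2.1713  0.0741  2.4493  0.7058]
[ 0.5013 -0.2366] [-2.5565 -0.4046  2.666   0.6752]
[ 0.5067 -0.2402] [-2.0926 -1.3568  2.1193  0.8062]
```

Emit:
play_rows --increments '[[[-0.2,-1,0.5],[0.5,0,1.2],5],[[-0.6,-3,1.7],[1.6,0,3.5],5],[[-1.1,-5,2.9],[2.7,0,5.8],5],[[-1.6,-7.2,4.2],[3.9,0,8.4],5],[[-2,-9.4,5.5],[5,0,10.9],5],[[-2.5,-11.6,6.8],[6.2,0,13.5],5],[[-3,-13.8,8],[7.4,0,16],5],[[-3.4,-15.7,9.1],[8.4,0,18.2],5],[[-3.7,-17.2,10],[9.2,0,20],5],[[-3.9,-17.9,10.4],[9.6,0.1,20.8],5],[[-3.9,-17.9,10.4],[9.6,0.1,20.8],5],[[-3.9,-17.9,10.4],[9.6,0.1,20.8],5]]'

```text
clock: 16.68
tcp_pos: [0.5075, -0.242, 0.1603]
ee_rot: [[-0.591, 0.761, 0.269], [0.69, 0.649, -0.321], [-0.419, -0.004, -0.908]]
force: [-0.0, 0.6, -1.9]
grip_width: 0.669
finger_force: 30.0
```

```bash
python3 - <<'E'
from kin import *
o=arm.observe();R=np.array(o['ee_rot']);print(o['clock'],o['joints'],o['tcp_pos'],R,o['force'],'cup',o['tcp_pos']-.019*R[:,2])
p=imaging.camera('wrist');cv2.imwrite('pics/w6.png',p['color'][:,:,::-1])
import pickle;pickle.dump(p,open('P6.pkl','wb'))
print(proj(p,[.5,-.238,.016]),R.T@[0,0,-1])
E
```

```text
16.6833 [-19.4712  14.9372 119.2331 -27.9878  26.9441 -37.0009] [ 0.5075 -0.242   0.1603] [[-0.5907  0.7607  0.2691]
 [ 0.6898  0.6491 -0.3207]
 [-0.4186 -0.0038 -0.9082]] [-0.0455  0.6    -1.9368] cup [ 0.5024 -0.2359  0.1775]
(np.float64(122.0296569062101), np.float64(318.133991020426)) [0.4186 0.0038 0.9082]
```

View pics/w6.png

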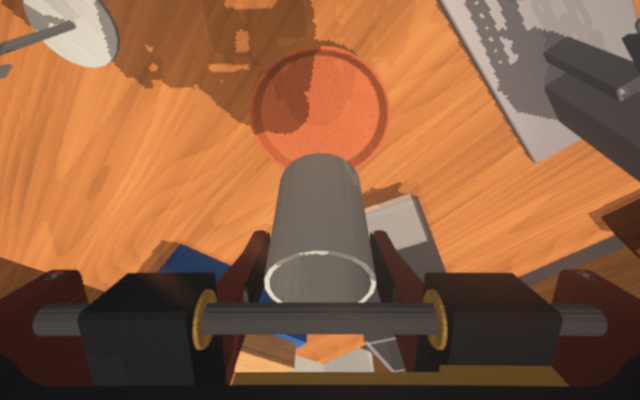

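```bash
python3 - <<'E'
from kin import *
import pickle
p=pickle.load(open('P6.pkl','rb'))
for b in([251,47,388,172],[251,47,388,167]):
    s=fitcyl([(p,np.array(b,float))],[.503,-.233],0,.072,.016);print(s.x,s.fun)
E
```

```text
[ 0.5029 -0.2393] [-2.5108 -3.8999  2.5167  8.335 ]
[ 0.5018 -0.2381] [-2.7781 -5.9402  2.7816 12.221 ]
```

The wrist view shows the dish centred near (110,319), straight below the cup within about 5 mm, so I'll lower it.

Emit:
play_rows --increments '[[[0.5,0,1.1],[0,0,0],5],[[1.2,0,2.6],[0,0,0],5],[[2,0,4.4],[0,0,0],5],[[2.8,0,6],[0,0,0],5],[[3.4,0,7.4],[0,0,0],5],[[3.9,0,8.4],[0,0,0],5],[[4.2,0,9.1],[0,0,0],5],[[4.4,0,9.5],[0,0,0],5],[[4.5,0,9.8],[0,0,0],5],[[4.6,0,10.1],[0,0,0],5],[[4.6,0,10.1],[0,0,0],5]]'

```text
clock: 17.65
tcp_pos: [0.5081, -0.2421, 0.0495]
ee_rot: [[-0.591, 0.76, 0.27], [0.689, 0.65, -0.321], [-0.419, -0.004, -0.908]]
force: [-0.1, 0.2, -2.6]
grip_width: 0.673
finger_force: 30.0
```

Emit:
play_rows --increments '[[[0.04,0,0.1],[0,0,0],5],[[0.08,0,0.18],[0,0,0],5],[[0.13,0,0.27],[0,0,0],5],[[0.17,0,0.36],[0,0,0],5],[[0.21,0,0.45],[0,0,0],5],[[0.21,0,0.45],[0,0,0],5]]'

```text
clock: 18.15
tcp_pos: [0.5076, -0.2425, 0.0444]
ee_rot: [[-0.591, 0.76, 0.269], [0.69, 0.649, -0.321], [-0.419, -0.004, -0.908]]
force: [-0.1, -0.3, -1.5]
grip_width: 0.673
finger_force: 30.0
```

Emit:
play_rows --increments '[[[0.02,0,0.05],[0,0,0],5],[[0.04,0,0.09],[0,0,0],5],[[0.06,0,0.14],[0,0,0],5],[[0.06,0,0.14],[0,0,0],5]]'

```text
clock: 18.48
tcp_pos: [0.5078, -0.2427, 0.0437]
ee_rot: [[-0.59, 0.761, 0.27], [0.689, 0.649, -0.322], [-0.42, -0.004, -0.908]]
force: [-4.0, 2.5, 8.2]
grip_width: 0.67
finger_force: 30.0
```

Contact with the dish floor came at the expected height. I'll ease off slightly and open.

Emit:
play_rows --increments '[[[-0.02,0,-0.04],[0,0,0],5],[[-0.02,0,-0.04],[0,0,0],6.1],[[-0.02,0,-0.04],[0,0,0],6.5],[[-0.02,0,-0.04],[0,0,0],7],[[-0.02,0,-0.04],[0,0,0],7.6],[[-0.02,0,-0.04],[0,0,0],8.4],[[-0.02,0,-0.04],[0,0,0],8.4],[[-0.02,0,-0.04],[0,0,0],8.4],[[-0.02,0,-0.04],[0,0,0],8.4]]'

```text
clock: 19.23
tcp_pos: [0.5078, -0.2425, 0.0434]
ee_rot: [[-0.591, 0.76, 0.27], [0.689, 0.649, -0.321], [-0.419, -0.004, -0.908]]
force: [0.1, -0.1, 0.4]
grip_width: 0.958
finger_force: 0.0
```

Emit:
play_rows --increments '[[[-0.4,0,-0.9],[0,0,0],8.4],[[-1.2,0,-2.6],[0,0,0],8.4],[[-2.2,0,-4.8],[0,0,0],8.4],[[-3.4,0,-7.4],[0,0,0],8.4],[[-4.8,0,-10.4],[0,0,0],8.4],[[-6.2,0,-13.4],[0,0,0],8.4],[[-7.4,0,-16],[0,0,0],8.4],[[-8,0,-17.3],[0,0,0],8.4],[[-8,0,-17.3],[0,0,0],8.4]]'

```text
clock: 19.98
tcp_pos: [0.5105, -0.2429, 0.2383]
ee_rot: [[-0.588, 0.76, 0.276], [0.688, 0.649, -0.323], [-0.425, -0.0, -0.905]]
force: [1.0, -0.2, -0.3]
grip_width: 0.956
finger_force: 0.0
```

```bash
python3 - <<'E'
from kin import *
o=arm.observe();print(o['clock'],o['joints'],o['tcp_pos'],o['force'],o['grip_width'])
P={n:imaging.camera(n) for n in('scene','wrist','side')}
print(proj(P['wrist'],[.503,-.237,.02]))
a=[cv2.resize(p['color'][y:y+150,x:x+130,::-1],(260,300),interpolation=cv2.INTER_CUBIC) for p,y,x in((P['scene'],120,170),(P['side'],80,270),(P['wrist'],80,255))]
cv2.imwrite('pics/m7.png',np.hstack(a))
for n,p in P.items(): print(n,[(round(r['score'],2),np.round(r['point'])) for r in spotter.tip_of('marble_center',p)[:2]])
E
```

```text
19.9833 [-19.4592   7.7794 115.3927 -20.9032  36.5776 -45.3172] [ 0.5105 -0.2429  0.2383] [ 0.9557 -0.2336 -0.2689] 0.9563954524383055
(np.float64(93.36690006108972), np.float64(319.75640921521426))
scene []
wrist [(0.41, array([ 94., 316.])), (0.22, array([ 67., 608.]))]
side []
```

View pics/m7.png

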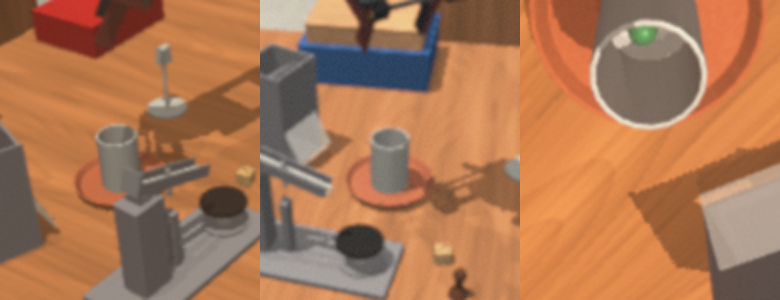

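The cup stands upright in the dish with the green marble visible inside it (right crop at (645,35)). The robot is clear, so I'm handing in.

```bash
python3 -c "
from rig import arm
print(arm.hand_in())"
```

```text
the job is handed in; nothing more can be done
None
```

The job is handed in at about 20 s of the 54 s allowed: the marble is in the steel cup, which stands upright in the orange dish with the gripper clear, but no verdict was returned.

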